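Hang a folded test plate on the drying rail and start the dryer

TASK

Pick up the folded aluminium test plate that stands on the litho stone and set it, without dropping it, astride the drying rail in the gap between the two plates already hanging there, touching neither, and let go. Then press the dryer's larger push button (the start button) fully down and let it spring back. Do not start the dryer before the plate hangs, leave the small button alone, and leave the jar, the bottle and the other two plates where they are.

Things in the scene. Friction and masses are not known exactly. Their poses are not given: they have to be found in the camera images.
- plate: The test plate to hang: aluminium sheet 2 mm thick folded to an inverted U (flat crown, two parallel legs), 70 mm long along its y axis, 26 mm wide outside along x (22 between the legs), 60 mm tall, about 60 g. It starts standing on its legs on either half of the stone, within 0.7 rad of the stone's yaw. Origin: centre of its underside, level with the legs' lower edges; z up.
- plate_crown (a point): Centre of the underside of the plate's crown (58 mm above the plate's origin, 2 mm below its top): this is what rests on the bar. Axes as the plate's.
- stone: Litho stone, a heavy fixed slab 150 x 260 x 50 mm (x, y, z) with a pale top 50 mm above the table. Origin: centre of its underside.
- rail: Fixed drying rail: a bare steel bar 10 mm thick and 300 mm long along its y axis, its top 130 mm above the table, on two 10 mm posts at y = +-145 mm with feet 90 x 30 x 8 mm. Origin: on the table under the bar's middle.
- rail_bar_top (a point): Middle of the bar's top line, 130 mm above the table. Axes as the rail's (y along the bar, z up).
- hung_left: The left (+y) of two smaller folded aluminium plates that already hang loose astride the bar, each 55 mm long (y, along the bar), 26 mm wide, 50 mm tall, 45 g. The gap between the two is 100 to 130 mm; the plate fits nowhere else on the bar. Origin: between the lower edges of its legs, 48 mm below the bar's top; y along the bar.
- hung_right: The right (-y) one of the two plates already hanging, the same in size and axes.
- dryer: Fixed grey cold-air dryer, 180 mm wide (y), 255 mm tall (266 with the dark plate on top), from 128 mm before its origin (-x, its front, towards the robot) to 105 mm behind. Low at the front a dark console slopes 40 degrees from horizontal, facing up and forwards, with two grey push buttons. A blower hood overhangs it. Origin: on the table under it; z up.
- start_top (a point): Centre of the top face of the larger button (32 mm across), the start button; in the dryer's frame at (-99, -30, 102) mm when released, standing 22 mm off the console; its black housing is 48 mm across and 12 mm high. It moves down with the button. Axes: z points out of the button along its axis, 40 degrees from vertical.
- start (a joint): Travel of the larger (start) button: 0 released, 0.006 m fully down. Spring: about 5 N takes it fully down; it springs back by itself.
- hood_edge (a point): Middle of the lower front edge of the dryer's hood: 185 mm above the table, 83 mm before the dryer's origin. A tool straight down at the larger button strikes the hood; press with the tool tilted, along the button's axis, which is the direction (0.643, 0, -0.766) in the dryer's frame.
- lamp_top (a point): Centre of the top face of the small button (18 mm across), on the same console 70 mm to the left (+y) of the larger one. Not to be pressed.
- lamp (a joint): Travel of the small button: 0 released, 0.006 m fully down.
- jar: Bystander: amber glass jar, 54 mm across, 60 mm tall, black cap, standing on the other half of the stone. Origin: centre of its underside.
- bottle: Bystander: tall clear bottle, 60 mm across, 200 mm tall, on the table to the left of the tool's way to the dryer's buttons. Origin: centre of its underside.
Things that resemble listed ones, but are neither listed nor needed, are in the scene too. Leave any pink or turquoise look-alike of the hung_left alone.

How it is judged (in metres and radians):
On the way, in this order (a step that is already met when the one before it is completed fails the run):
1. the plate hangs astride the bar, let go (x of plate_crown in the frame of rail_bar_top between -0.012 and 0.012 m and y of plate_crown in the frame of rail_bar_top between -0.125 and 0.125 m and z of plate_crown in the frame of rail_bar_top between -0.006 and 0.006 m and angle between plate's own z axis and vertical below 0.4 rad and angle between the y axis of plate and the y axis of rail, either way round below 0.5 rad and y of plate_crown in the frame of hung_right above 0.058 m and y of plate_crown in the frame of hung_left below -0.058 m and contact force between the fingers and plate below 0.05 N and linear speed of plate below 0.05 m/s), for 0.2 s.
2. the larger button is fully down (value of joint start above 0.0052 m), for 0.04 s.
3. the larger button has sprung back (value of joint start below 0.001 m), for 0.1 s.
At the end, for the whole second after the job is handed in: The plate hangs let go and still astride the bar (crown on the bar within 6 mm in height, 12 mm across), between the two others and touching neither; the start button was pressed to 5.2 of its 6 mm and is up again, as is the small one; jar, bottle and other plates within 30 mm of their places (x of plate_crown in the frame of rail_bar_top between -0.012 and 0.012 m and y of plate_crown in the frame of rail_bar_top between -0.125 and 0.125 m and z of plate_crown in the frame of rail_bar_top between -0.006 and 0.006 m and angle between plate's own z axis and vertical below 0.4 rad and angle between the y axis of plate and the y axis of rail, either way round below 0.5 rad and y of plate_crown in the frame of hung_right above 0.058 m and y of plate_crown in the frame of hung_left below -0.058 m and contact force between the fingers and plate below 0.05 N and contact force between plate and hung_left below 0.05 N and contact force between plate and hung_right below 0.05 N and linear speed of plate below 0.03 m/s and value of joint each of start, lamp below 0.001 m and distance of each of jar, bottle, hung_left, hung_right from where it was at the start of the episode below 0.03 m).
It fails at once if the start button is pushed in by more than 3 mm while the plate is not on the bar (value of joint start above 0.003 m and not (x of plate_crown in the frame of rail_bar_top between -0.012 and 0.012 m and y of plate_crown in the frame of rail_bar_top between -0.125 and 0.125 m and z of plate_crown in the frame of rail_bar_top between -0.006 and 0.006 m and angle between plate's own z axis and vertical below 0.4 rad and angle between the y axis of plate and the y axis of rail, either way round below 0.5 rad)).
It fails at once if the small button is pushed in by more than 3 mm (value of joint lamp above 0.003 m).
It fails at once if the plate is dropped (falls faster than 0.6 m/s, untouched by the fingers) (contact force between the fingers and plate below 0.05 N and linear speed of plate above 0.6 m/s).
It fails at once if the jar, the bottle or a plate that was already hanging is shifted by more than 30 mm (distance of any of jar, bottle, hung_left, hung_right from where it was at the start of the episode above 0.03 m).
It also fails if it takes over 45 s, if anything falls off the work surface, if the arm or the gripper's body presses on something with over 40 N, if the wrist force passes 120 N, or if a joint passes its speed limit or range.

ROBOT

A 7-joint arm with a two-finger parallel gripper is mounted at the origin on the work surface. World frame = base frame: x ahead of the robot, y to its left, z up, the work surface at z = 0. Lengths are in m, angles in degrees, forces in N, time in s.
With the tool pointing down it reaches from about 0.4 to 0.85 m from the base axis. Payload 4.5 kg.
Tool frame: the origin (TCP) lies where the fingers leave the gripper's body, on its centre line; the fingertips stand 73 mm ahead of it and the grasp point (between the pads) lies 54 mm ahead of it; x points along the fingers, y is the direction in which the jaws open and shut, and the axes are right-handed (so a half turn about x gives the same grasp; the last joint's range is limited). The gripper opens to 85 mm and grips with 20 to 120 N. Pads are 22 mm wide; open, the fingers measure 114 mm over their backs; the gripper's body (76 mm by 85 mm) begins 54 mm behind the grasp point. The pads swing forward as they close: fully open they stand 13 mm farther back than shut.
Start: joints at [-71.86, 39.483, -11.15, 89.685, 9.013, 51.709, -12.324], TCP at [0.174, 0.6, 0.304] pointing down, gripper open.
Joint ranges: [-172.22, 172.22], [-26.19, 119.32], [-84.43, 86.54], [7.71, 146.69], [-57.33, 237.33], [2.42, 119.75], [-152.13, 152.13]. Speed limits (degrees/s): [147.25, 147.25, 180, 180, 180, 180, 180].

INTERFACE

Orientations are given as a 3x3 rotation matrix whose columns are the frame's x, y, z axes.
In Python, from station import monitor, vision, ctrl gives the robot as it stands.
- The arm moves only by the tool play_rows, never from a script. Its argument "deltas" is text: rows parted by semicolons, each of 7 numbers parted by spaces: the turn, a rotation vector about the tool's x, y, z in degrees, then the shift along the tool's x, y, z in cm, then the finger opening in cm, from 0 to 8.54. In form: rx ry rz x y z fingers; .... A call has 1 to 20 rows; each row shifts and turns the pose as measured when the row begins, along the tool's axes as they then stand; what a row does not reach is not made up. A row lasts 1/12 s, in which the tool goes at most 41.7 mm and 7.16 degrees, less where a joint would pass 70% of its speed; a pose out of reach is approached as far as the arm can. A call is refused whole if a number of a shift passes 4.17 or a number of a turn 7.16, either way. A call with a gripper value outside its range is refused whole. The fingers move at their own pace and stop on an object; the grip force is fixed at half the most. Time passes only in rows, so rows that do not move let the fingers close. It gives the time, the measured TCP pose, the force and the opening at its end, in the units of the state.
- monitor.get_state(): the state, without advancing time (a new reading comes with each control period).
- vision.camera(name): name is "side" or "top"; returns (picture, depth): 400x640x3 uint8, red, green, blue; 400x640 float32, m along the optical axis (not along the pixel's ray), 0 where there is no reading.
- vision.camera_model(name): a dict with "camera_matrix" (3x3 intrinsics, pixels), "origin" and "rotation" of the camera in the world. Camera axes: x right, y down, z forward; pixel columns grow to the right and rows downward; lengths in m; the calibration is good to about 2 mm. A picture is of the moment at which its call begins. camera_model takes no time and is no camera call.
- ctrl.sign_off(): hands the job in, once; it reports no verdict.
The state is a dict: "t": time; "joints": joint angles; "joint_vel": joint speeds; "tau": joint torques, N m; "eef_pos": TCP position; "tcp_rot": TCP orientation; "contact_force": force on the tool from outside, world axes, zero at the start; "wrist_torque": the same for the moment, N m; "grip_width": finger opening in m.
Only numpy, scipy, OpenCV 4.12 (cv2) and the standard library are available. Lean on these libraries where they do the work, as an engineer would, in place of code of your own. Each camera call takes 0.05 s, during which the arm holds its last target. There are 200 camera calls.

## Working session

There is one attempt and no reset: what is moved stays moved. The work goes in short steps, Python scripts to look and compute and a tool call to move; the robot and the scene stay as the last step left them, time stands still between calls to the robot, and variables do not carry over. Pictures are saved under pics/ and viewed, about 8 in all and at most 12, crops included, and the job is handed in when it is done.

Besides the shell and the picture viewer there is one more tool, called after ">>>" as name(argument=value, ...), one argument or row to a line, values as JSON. play_rows: Moves the arm, as the interface text tells. Its arguments: {"type":"object","properties":{"deltas":{"type":"string"}},"required":["deltas"]}

```bash
mkdir -p pics; ls
cat > h.py <<'E'
import numpy as np, cv2
from station import monitor, vision, ctrl
def grab(n):
    p,d=vision.camera(n); np.savez(f'{n}.npz',p=p,d=d); return p,d
def cam(n):
    m=vision.camera_model(n); return np.array(m['camera_matrix']),np.array(m['origin']),np.array(m['rotation'])
def pts(n,d):
    K,o,R=cam(n); v,u=np.indices(d.shape)
    c=np.stack([(u-K[0,2])/K[0,0]*d,(v-K[1,2])/K[1,1]*d,d],-1)
    return c@R.T+o
def ray(n,u,v,z):
    K,o,R=cam(n); r=R@np.linalg.inv(K)@np.array([u,v,1.]); return o+r*(z-o[2])/r[2]
def proj(n,P):
    K,o,R=cam(n); c=K@(R.T@(np.asarray(P)-o)); return c[:2]/c[2]
E
python3 - <<'E'
from h import *
for n in('top','side'):
    p,d=grab(n); cv2.imwrite(f'pics/{n}0.png',p[...,::-1]); K,o,R=cam(n); print(n,K.round(1).tolist(),o.round(3),R.round(3).tolist())
s=monitor.get_state(); print(s['t'],s['eef_pos'],np.round(s['tcp_rot'],3).tolist())
E
```

```text
pics
top [[467.8, 0.0, 323.0], [0.0, 467.8, 202.9], [0.0, 0.0, 1.0]] [0.456 0.081 1.147] [[-0.011, -0.998, 0.066], [-1.0, 0.01, -0.015], [0.014, -0.066, -0.998]]
side [[361.6, 0.0, 320.6], [0.0, 361.6, 203.9], [0.0, 0.0, 1.0]] [ 1.066 -0.252  0.784] [[0.511, 0.619, -0.596], [0.86, -0.367, 0.355], [0.001, -0.694, -0.72]]
0.1 [0.17431429 0.5997246  0.30316166] [[-0.0, 0.279, 0.96], [-0.002, 0.96, -0.279], [-1.0, -0.002, 0.0]]
```

View pics/top0.png

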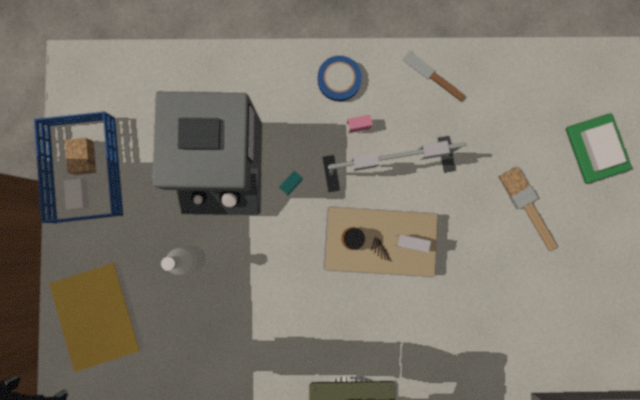

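View pics/side0.png

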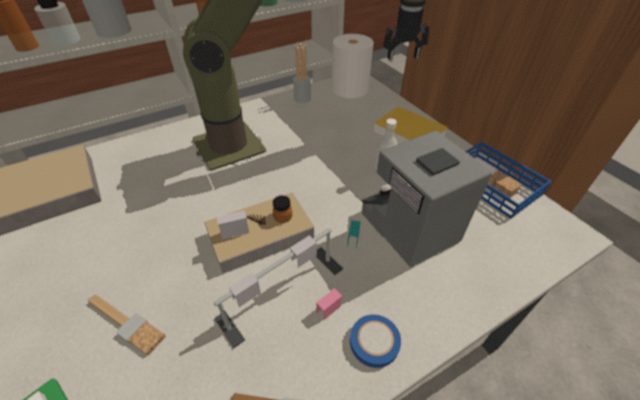

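Top view: the candidates for the plate are the light fold on the stone (414,243), the hung plates (365,162) and (436,149), the pink look-alike (360,124) and the turquoise one (290,183). My choice is (414,243), because it stands on the stone. The jar is at (354,238), the bottle at (170,263), the large button at (230,200) and the small one at (198,199).

Run:
```python
from h import *
z=np.load('top.npz'); p,d=z['p'],z['d']
c=p[130:285,315:475,::-1]; cv2.imwrite('pics/crop.png',cv2.resize(c,None,fx=5,fy=3.75*5/3.75,interpolation=cv2.INTER_CUBIC)[:600] if 0 else cv2.resize(c,None,fx=3.8,fy=3.8,interpolation=cv2.INTER_CUBIC))
P=pts('top',d)
def seg(name,r,zlo,zhi,n='top',P=P):
    u0,u1,v0,v1=r; m=np.zeros(d.shape,bool); m[v0:v1,u0:u1]=1
    m&=(P[...,2]>zlo)&(P[...,2]<zhi)&(d>0)
    q=P[m]; a=cv2.minAreaRect((q[:,:2]*1000).astype(np.float32)); print(name,m.sum(),q[:,2].mean().round(4),q.mean(0).round(4),[np.round(x,1) for x in a])
    return m
seg('plate',(385,445,228,258),.095,.13)
seg('stone',(315,450,200,285),.042,.058)
seg('hl',(345,385,145,180),.125,.15)
seg('hr',(418,458,135,162),.125,.15)
seg('bar',(330,475,130,185),.118,.15)
seg('jar',(335,375,220,258),.1,.13)
seg('bottle',(155,190,245,280),.15,.25)
seg('dryer',(140,265,80,200),.245,.262)
seg('start',(215,245,188,215),.08,.13)
seg('lamp',(188,208,188,210),.08,.13)
print(P[196:206:3,222:240:3].round(3).tolist())
```

```text
plate 374 0.1089 [ 0.4333 -0.1351  0.1089] [array([ 433.4, -135.5]), array([70.6, 26. ]), np.float64(77.6)]
stone 6214 0.0493 [ 0.4369 -0.0699  0.0493] [array([437.4, -70.6]), array([259.9, 150.2]), np.float64(85.7)]
hl 363 0.1308 [ 0.6163 -0.0283  0.1308] [array([616.1, -25.8]), array([26. , 87.8]), np.float64(9.1)]
hr 364 0.1304 [ 0.6415 -0.1857  0.1304] [array([ 642.1, -187.8]), array([26.5, 89.6]), np.float64(9.3)]
bar 1029 0.1296 [ 0.6277 -0.102   0.1296] [array([ 628.2, -101. ]), array([ 26.6, 307.1]), np.float64(9.0)]
jar 366 0.109 [ 0.4456 -0.0028  0.109 ] [array([445.5,  -2.9]), array([45.4, 45.7]), np.float64(43.5)]
bottle 230 0.189 [0.4018 0.3763 0.189 ] [array([401.6, 378.8]), array([26.1, 26.9]), np.float64(0.0)]
dryer 7748 0.2541 [0.6383 0.3008 0.2541] [array([642. , 301.2]), array([186. , 188.4]), np.float64(88.7)]
start 361 0.0972 [0.5408 0.2751 0.0972] [array([538.3, 278.1]), array([67.3, 35.1]), np.float64(87.0)]
lamp 225 0.0955 [0.5446 0.3462 0.0955] [array([542.5, 349.9]), array([46. , 30.1]), np.float64(89.5)]
[[[0.542, 0.292, 0.101], [0.542, 0.284, 0.108], [0.542, 0.277, 0.109], [0.542, 0.271, 0.106], [0.542, 0.264, 0.104], [0.542, 0.259, 0.098]], [[0.536, 0.292, 0.1], [0.536, 0.285, 0.103], [0.536, 0.278, 0.102], [0.535, 0.271, 0.106], [0.535, 0.264, 0.106], [0.536, 0.259, 0.095]], [[0.53, 0.294, 0.087], [0.529, 0.286, 0.098], [0.529, 0.278, 0.102], [0.529, 0.272, 0.1], [0.529, 0.265, 0.098], [0.53, 0.261, 0.086]], [[0.525, 0.299, 0.066], [0.524, 0.289, 0.079], [0.523, 0.28, 0.093], [0.523, 0.273, 0.094], [0.524, 0.269, 0.078], [0.524, 0.264, 0.067]]]
```

View pics/crop.png

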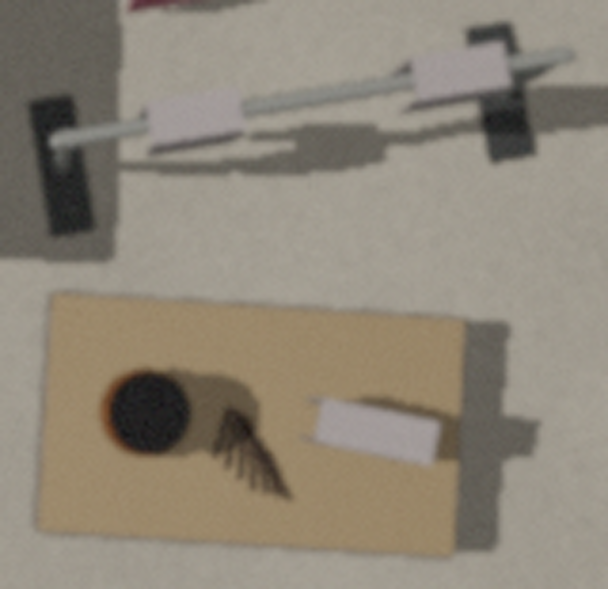

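The crop confirms it: the folded plate on the stone's right half, its long axis about 12° off y, with the jar well to the left. Next I refine the hung plates' ends and the button, and start the swing: retract and lift, then arc about the base.

Run:
```python
from h import *
z=np.load('top.npz'); p,d=z['p'],z['d']; P=pts('top',d)
# bar line from bare bar between plates
c=np.array([.6282,-.101]); a=np.radians(9.05); ex=np.array([np.cos(a),np.sin(a)]); ey=np.array([-np.sin(a),np.cos(a)])
q=P[130:185,325:475].reshape(-1,3); q=q[(q[:,2]>.118)&(q[:,2]<.15)]
x=(q[:,:2]-c)@ex; y=(q[:,:2]-c)@ey
b=np.abs(y)<.03; print('bare bar x at mid',x[b].min(),x[b].max(),x[b].mean(), 'z',q[b,2].mean())
print('bar y',y.min(),y.max())
print('slope',np.polyfit(y,x,1))
for s in(1,-1):
    m=(np.abs(x)>.0075)&(np.sign(y)==s); print('hung',s,np.percentile(y[m],[0,3,50,97,100]).round(4),x[m].min(),x[m].max(),q[m,2].mean())
# button by colour
g=p.astype(int); m=np.zeros(d.shape,np.uint8); m[188:214,215:246]=(g[188:214,215:246].min(-1)>110)
n,l,st,ce=cv2.connectedComponentsWithStats(m); print(st[1:],ce[1:]); 
for k in range(1,n):
    if st[k,4]>40: print('start',ray('top',*ce[k],.102),P[l==k].mean(0))
# dryer top face edges
m=(P[...,2]>.249)&(P[...,2]<.259)&(d>0); r=cv2.minAreaRect(P[m][:,:2].astype(np.float32)*1000); print(r)
```

```text
bare bar x at mid -0.005216656645822347 0.0051178298228700195 -0.0005130344067189216 z 0.12796068832763222
bar y -0.15351788105662614 0.15541839648537906
slope [-0.0011277  -0.00065023]
hung 1 [0.0444 0.0461 0.0718 0.0983 0.0992] -0.013280559643365716 0.012864712573780449 0.1298667182480263
hung -1 [-0.1118 -0.1098 -0.0836 -0.0577 -0.0564] -0.013295038426431878 0.013340480916839436 0.13027614414956237
[[222 194  14  13 140]] [[228.15714286 200.01428571]]
start [0.5333079  0.27781413 0.102     ] [0.53336751 0.27806625 0.10068535]
((439.96832275390625, 401.8031005859375), (235.43228149414062, 687.9163208007812), 63.91231918334961)
```

>>> play_rows(
  deltas="0 0 0 -0.6 -1.7 0 8.54;0 0 0 -0.6 -1.7 0 8.54;0 0 0 -0.6 -1.7 0 8.54;0 0 0 -0.6 -1.7 0 8.54;0 0 0 -0.6 -1.7 0 8.54;0 0 0 -0.6 -1.7 0 8.54;0 0 0 -0.6 -1.7 0 8.54;0 0 0 -0.6 -1.7 0 8.54;0 0 0 -0.6 -1.7 0 8.54;0 0 0 -0.6 -1.7 0 8.54",
)

```text
t: 0.93
eef_pos: [0.125, 0.4289, 0.3602]
tcp_rot: [[-0.003, 0.279, 0.96], [-0.011, 0.96, -0.279], [-1.0, -0.012, 0.0]]
contact_force: [-0.5, -0.6, -0.1]
grip_width: 0.0853
```

>>> play_rows(
  deltas="4.3 0 0 0 0 3.6 8.54;4.3 0 0 0 0 3.6 8.54;4.3 0 0 0 0 3.6 8.54;4.3 0 0 0 0 3.6 8.54;4.3 0 0 0 0 3.6 8.54;4.3 0 0 0 0 3.6 8.54;4.3 0 0 0 0 3.6 8.54;4.3 0 0 0 0 3.6 8.54",
)

```text
t: 1.6
eef_pos: [0.3681, 0.2786, 0.361]
tcp_rot: [[-0.007, 0.775, 0.632], [-0.007, 0.632, -0.775], [-1.0, -0.01, 0.001]]
contact_force: [1.4, 0.4, -0.2]
grip_width: 0.0854
```

```bash
cat > st.py <<'E'
from h import *
import sys
from scipy.spatial.transform import Rotation as Ro
def rel(Pt,Rt):
    s=monitor.get_state(); R=np.array(s['tcp_rot']); p=np.array(s['eef_pos'])
    print('t',s['t'],'p',p.round(4),'j',np.round(s['joints'],1),'F',np.round(s['contact_force'],1),'w',s['grip_width'])
    print('tool x,y',R[:,0].round(3),R[:,1].round(3))
    print('turn',Ro.from_matrix(R.T@Rt).as_rotvec(degrees=True).round(2),'shift cm',(R.T@(np.array(Pt)-p)*100).round(2),'after-turn axes',(Rt.T@(np.array(Pt)-p)*100).round(2))
def down(yaw): # tool y at yaw deg
    a=np.radians(yaw); x=np.array([0,0,-1.]); y=np.array([np.cos(a),np.sin(a),0]); return np.stack([x,y,np.cross(x,y)],1)
E
python3 -c "
from st import *
rel([.4333,-.1355,.22],down(-12.4))"
```

```text
t 1.6 p [0.3681 0.2786 0.361 ] j [-41.7  22.8  -1.7 112.2   0.9  45.5  -4.7] F [ 1.4  0.4 -0.2] w 0.08535338826902165
tool x,y [-0.007 -0.007 -1.   ] [ 0.775  0.632 -0.01 ]
turn [51.62  0.31  0.5 ] shift cm [ 14.35 -20.99  36.18] after-turn axes [14.1  15.25 39.04]
```

>>> play_rows(
  deltas="4.3 0 0 0 0 3.6 8.54;4.3 0 0 0 0 3.6 8.54;4.3 0 0 0 0 3.6 8.54;4.3 0 0 0 0 3.6 8.54;4.3 0 0 0 0 3.6 8.54;4.3 0 0 0 0 3.6 8.54;4.3 0 0 0 0 3.6 8.54;4.3 0 0 0 0 3.6 8.54;4.3 0 0 0 0 3.6 8.54;4.3 0 0 0 0 3.6 8.54;4.3 0 0 0 0 3.6 8.54;4.3 0 0 0 0 3.6 8.54",
)

```text
t: 2.6
eef_pos: [0.48, -0.1434, 0.3606]
tcp_rot: [[-0.005, 0.967, -0.256], [-0.006, -0.256, -0.967], [-1.0, -0.003, 0.007]]
contact_force: [1.1, 0.3, 0.6]
grip_width: 0.0855
```

```bash
python3 -c "
from st import *
rel([.4333,-.1355,.22],down(-12.4))"
```

```text
t 2.6 p [ 0.48   -0.1434  0.3606] j [  1.3  26.5  15.1 107.1  -8.5  47.7   5.8] F [1.1 0.3 0.6] w 0.0855269706066908
tool x,y [-0.005 -0.006 -1.   ] [ 0.967 -0.256 -0.003]
turn [-2.44  0.41  0.19] shift cm [14.07 -4.68  0.33] after-turn axes [14.06 -4.74  0.23]
```

>>> play_rows(
  deltas="-1.2 0.2 0.1 2 -1.6 0.1 8.54;-1.2 0.2 0.1 2 -1.6 0.1 8.54;0 0 0 2 -1.5 0.1 8.54;0 0 0 2 0 0 8.54;0 0 0 2 0 0 8.54;0 0 0 2 0 0 8.54;0 0 0 1.5 0 0 8.54;0 0 0 0 0 0 8.54;0 0 0 0 0 0 8.54",
)

```text
t: 3.35
eef_pos: [0.4286, -0.1486, 0.2208]
tcp_rot: [[0.001, 0.971, -0.238], [-0.008, -0.238, -0.971], [-1.0, 0.003, 0.007]]
contact_force: [-0.1, -0.5, -0.2]
grip_width: 0.0853
```

```bash
python3 -c "
from st import *
rel([.4333,-.1355,.144],down(-12.4))
p,d=grab('side');cv2.imwrite('pics/side1.png',p[150:300,150:390,::-1].repeat(3,0).repeat(3,1)[:,:])"
```

```text
t 3.35 p [ 0.4286 -0.1486  0.2208] j [  7.7  36.2   8.4 123.9 -13.   20.5  12.9] F [-0.1 -0.5 -0.2] w 0.08534447761357974
tool x,y [ 0.001 -0.008 -1.   ] [ 0.971 -0.238  0.003]
turn [-1.38  0.43 -0.17] shift cm [ 7.67  0.12 -1.44] after-turn axes [ 7.68  0.18 -1.38]
```

View pics/side1.png

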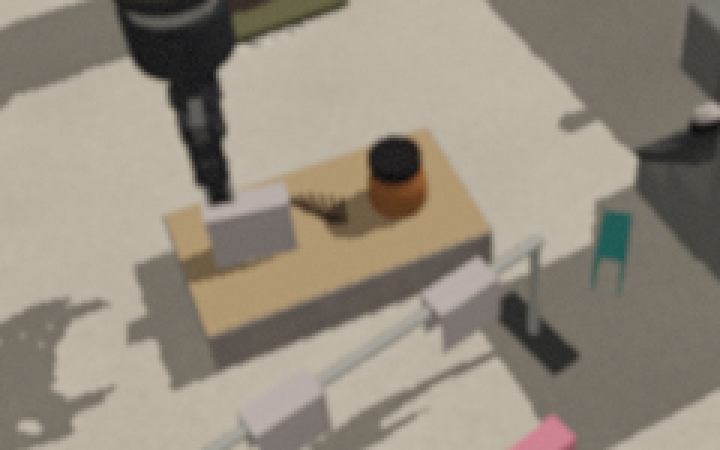

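The gripper hovers above the plate, about 1.4 cm off along its length as measured. I correct that and go down.

>>> play_rows(
  deltas="-1.4 0.4 -0.2 0 0.2 -1.4 8.54;0 0 0 0 0 0 8.54;0 0 0 1 0 0 8.54;0 0 0 1 0 0 8.54;0 0 0 1 0 0 8.54",
)

```text
t: 3.82
eef_pos: [0.4392, -0.1332, 0.1957]
tcp_rot: [[0.013, 0.978, -0.208], [-0.002, -0.208, -0.978], [-1.0, 0.013, -0.001]]
contact_force: [-0.7, -1.3, 0.4]
grip_width: 0.0855
```

```bash
python3 -c "
from st import *
rel([.4333,-.1355,.142],down(-12.4))"
```

```text
t 3.8167 p [ 0.4392 -0.1332  0.1957] j [  7.3  39.    6.1 124.5 -13.9  16.3  13.3] F [-0.7 -1.3  0.4] w 0.08547608327924718
tool x,y [ 0.013 -0.002 -1.   ] [ 0.978 -0.208  0.013]
turn [ 0.4  -0.05 -0.74] shift cm [ 5.37 -0.6   0.35] after-turn axes [ 5.37 -0.53  0.35]
```

>>> play_rows(
  deltas="0.4 0 -0.7 0 -0.5 0.3 8.54;0 0 0 1 0 0 8.54;0 0 0 1 0 0 8.54;0 0 0 1 0 0 8.54;0 0 0 1 0 0 8.54;0 0 0 1 0 0 8.54;0 0 0 0 0 0 8.54",
)

```text
t: 4.4
eef_pos: [0.4361, -0.1342, 0.1473]
tcp_rot: [[0.006, 0.977, -0.212], [0.0, -0.212, -0.977], [-1.0, 0.006, -0.001]]
contact_force: [-1.1, 0.9, 0.4]
grip_width: 0.0854
```

```bash
python3 -c "
from st import *
rel([.4333,-.1355,.142],down(-12.4))"
```

```text
t 4.4 p [ 0.4361 -0.1342  0.1473] j [  9.4  44.7   3.2 126.  -14.8   9.2  14. ] F [-1.1  0.9  0.4] w 0.08539836527033327
tool x,y [ 0.006  0.    -1.   ] [ 0.977 -0.212  0.006]
turn [ 0.16 -0.08 -0.36] shift cm [ 0.53 -0.25  0.19] after-turn axes [ 0.53 -0.24  0.19]
```

>>> play_rows(
  deltas="0.2 0 -0.4 0.3 -0.3 0.2 8.54;0 0 0 0 0 0 8.54;0 0 0 0 0 0 5;0 0 0 0 0 0 3.5;0 0 0 0 0 0 2;0 0 0 0 0 0 1;0 0 0 0 0 0 1;0 0 0 0 0 0 1;0 0 0 0 0 0 1;0 0 0 0 0 0 1",
)

```text
t: 5.23
eef_pos: [0.4335, -0.136, 0.147]
tcp_rot: [[0.003, 0.976, -0.216], [0.001, -0.216, -0.976], [-1.0, 0.002, -0.001]]
contact_force: [-0.6, -0.7, -0.6]
grip_width: 0.0254
```

```bash
python3 -c "
from st import *
rel([.4333,-.1355,.142],down(-12.4))"
```

```text
t 5.2333 p [ 0.4335 -0.136   0.147 ] j [  9.6  44.8   3.3 126.2 -14.7   9.3  14. ] F [-0.6 -0.7 -0.6] w 0.025385816486977845
tool x,y [ 0.003  0.001 -1.   ] [ 0.976 -0.216  0.002]
turn [-0.06 -0.06 -0.14] shift cm [ 0.5  -0.03 -0.04] after-turn axes [ 0.5  -0.03 -0.04]
```

Gripped, at 25.4 mm opening. Lift.

>>> play_rows(
  deltas="0 0 0 -0.8 0 0 1;0 0 0 -1.6 0 0 1;0 0 0 -1.6 0 0 1;0 0 0 -1.6 0 0 1;0 0 0 -1.6 0 0 1;0 0 0 -1.6 0 0 1;0 0 0 -1.6 0 0 1;0 0 0 -1.6 0 0 1;0 0 0 -1 0 0 1;0 0 0 0 0 0 1;-3.6 0 0 0 0 0 1;-3.6 0 0 0 0 0 1;-3.6 0 0 0 0 0 1;-3.6 0 0 0 0 0 1;-3.6 0 0 0 0 0 1;-3.6 0 0 0 0 0 1;0 0 0 0 0 0 1",
)

```text
t: 6.65
eef_pos: [0.4285, -0.1346, 0.2857]
tcp_rot: [[-0.003, 0.984, 0.177], [0.004, 0.177, -0.984], [-1.0, -0.003, -0.004]]
contact_force: [-0.9, 0.9, -1.0]
grip_width: 0.0253
```

```bash
python3 -c "
from st import *
rel([.6286,-.107,.27],down(9.05))"
```

```text
t 6.65 p [ 0.4285 -0.1346  0.2857] j [  8.6  28.7   4.6 120.4  -4.6  31.3  26.7] F [-0.9  0.9 -1. ] w 0.025344658135090976
tool x,y [-0.003  0.004 -1.   ] [ 0.984  0.177 -0.003]
turn [ 1.12 -0.25  0.15] shift cm [ 1.51 20.19  0.83] after-turn axes [ 1.57 20.2   0.43]
```

>>> play_rows(
  deltas="1.1 -0.2 0.1 0 1 0 1;0 0 0 0 2 0 1;0 0 0 0 2 0 1;0 0 0 0 2 0 1;0 0 0 0 2 0 1;0 0 0 0 2 0 1;0 0 0 0 2 0 1;0 0 0 0 2 0 1;0 0 0 0 2 0 1;0 0 0 0 2 0 1;0 0 0 0 1 0 1;0 0 0 0 0 0 1;0 0 0 0 0 0 1",
)

```text
t: 7.73
eef_pos: [0.6389, -0.0978, 0.2788]
tcp_rot: [[-0.006, 0.992, 0.127], [0.003, 0.127, -0.992], [-1.0, -0.006, -0.003]]
contact_force: [-0.5, -0.0, -0.3]
grip_width: 0.0254
```

```bash
python3 -c "
from st import *
rel([.6286,-.107,.25],down(9.05))"
```

```text
t 7.7333 p [ 0.6389 -0.0978  0.2788] j [ 1.  43.   7.  87.5 -6.4 50.4 17.5] F [-0.5 -0.  -0.3] w 0.02536783262422243
tool x,y [-0.006  0.003 -1.   ] [ 0.992  0.127 -0.006]
turn [-1.73 -0.2   0.34] shift cm [ 2.88 -1.12  0.79] after-turn axes [ 2.88 -1.16  0.74]
```

>>> play_rows(
  deltas="-1.7 -0.2 0.3 0 -1.1 0.7 1;0 0 0 1 0 0 1;0 0 0 0.8 0 0 1;0 0 0 0 0 0 1;0 0 0 0 0 0 1",
)

```text
t: 8.15
eef_pos: [0.6265, -0.1049, 0.2577]
tcp_rot: [[-0.005, 0.988, 0.153], [0.001, 0.153, -0.988], [-1.0, -0.005, -0.002]]
contact_force: [-0.0, 0.5, -0.9]
grip_width: 0.0252
```

```bash
python3 -c "
from st import *
rel([.6286,-.107,.25],down(9.05))
p,d=grab('side');cv2.imwrite('pics/side2.png',p[170:350,180:380,::-1].repeat(3,0).repeat(3,1))"
```

```text
t 8.15 p [ 0.6265 -0.1049  0.2577] j [ 2.  43.5  6.3 90.8 -6.  46.4 19.5] F [-0.   0.5 -0.9] w 0.025183742340664127
tool x,y [-0.005  0.001 -1.   ] [ 0.988  0.153 -0.005]
turn [-0.27 -0.09  0.26] shift cm [0.77 0.18 0.24] after-turn axes [0.77 0.17 0.24]
```

View pics/side2.png

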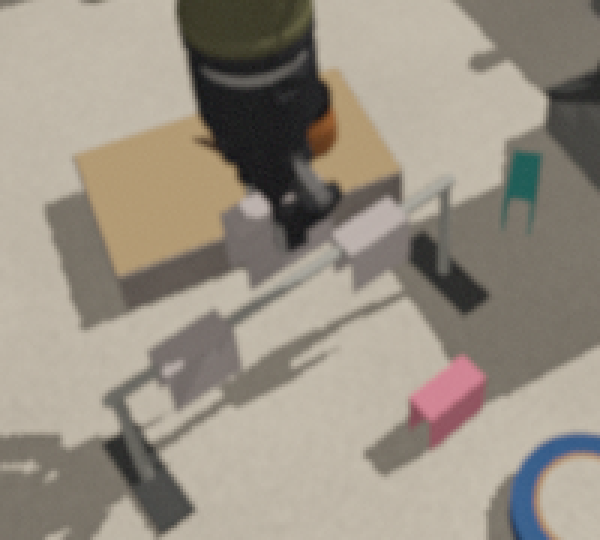

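The side view shows the plate held over the bar between the two hung plates, with the gripper in front. I trim the position and check the in-hand pose from the side depth.

>>> play_rows(
  deltas="-0.3 0 0.3 0.3 0.2 0.2 1;0 0 0 0 0 0 1;0 0 0 0 0 0 1",
)

```text
t: 8.45
eef_pos: [0.6294, -0.1063, 0.2544]
tcp_rot: [[0.001, 0.987, 0.158], [0.002, 0.158, -0.987], [-1.0, 0.001, -0.002]]
contact_force: [0.9, 0.4, 0.4]
grip_width: 0.0255
```

```bash
python3 -c "
from st import *
rel([.6286,-.107,.25],down(9.05))
p,d=grab('side');P=pts('side',d)
a=np.radians(9.05); ex=np.array([np.cos(a),np.sin(a)]); ey=np.array([-ex[1],ex[0]])
x=(P[...,:2]-[.6282,-.101])@ex; y=(P[...,:2]-[.6282,-.101])@ey; z=P[...,2]
m=(d>0)&(z>.14)&(z<.24)&(abs(x)<.02)&(abs(y)<.06)&(p.min(-1)>95)
print(m.sum(),[np.percentile(q[m],[1,5,50,95,99]).round(4) for q in(x,y,z)])
f=m&(z<.20)
A=np.c_[y[f],z[f]-.18,np.ones(f.sum())]; print('x~y,z:',np.linalg.lstsq(A,x[f],rcond=None)[0])
for lo in (.155,.165,.175,.185,.195): k=m&(z>lo)&(z<lo+.01); print(lo,k.sum(),y[k].min().round(4),y[k].max().round(4),x[k].mean().round(4)) if k.sum() else 0
v,u=np.where(m); print(u.min(),u.max(),v.min(),v.max())
"
```

```text
t 8.45 p [ 0.6294 -0.1063  0.2544] j [ 2.2 43.8  6.  90.6 -6.  45.8 19.9] F [0.9 0.4 0.4] w 0.025508540706800576
tool x,y [ 0.001  0.002 -1.   ] [0.987 0.158 0.001]
turn [ 0.05 -0.1  -0.08] shift cm [ 0.44 -0.09  0.06] after-turn axes [ 0.44 -0.09  0.06]
521 [array([-0.0128, -0.0115,  0.0125,  0.014 ,  0.0151]), array([-0.0398, -0.0392, -0.0257,  0.0209,  0.0283]), array([0.159 , 0.1614, 0.1953, 0.2197, 0.2212])]
x~y,z: [0.1807356  0.03016141 0.0121194 ]
0.155 62 -0.0397 0.028 0.0103
0.165 85 -0.0402 0.0283 0.0097
0.175 66 -0.0395 0.0297 0.0079
0.185 46 -0.0396 -0.0158 0.0079
0.195 43 -0.04 -0.0168 0.008
253 290 229 268
```

The plate spans −40 to +29 mm along the bar in a gap of −56 to +44 mm, and it is centred across the bar. Lower.

>>> play_rows(
  deltas="0 0 0 0.8 -0.1 0.1 1;0 0 0 1.2 0 0 1;0 0 0 1.2 0 0 1;0 0 0 1.2 0 0 1;0 0 0 1.2 0 0 1;0 0 0 1 0 0 1;0 0 0 0.8 0 0 1;0 0 0 0 0 0 1",
)

```text
t: 9.17
eef_pos: [0.6295, -0.108, 0.176]
tcp_rot: [[0.005, 0.987, 0.158], [0.001, 0.158, -0.988], [-1.0, 0.005, -0.001]]
contact_force: [-0.1, 0.2, -0.4]
grip_width: 0.0254
```

```bash
python3 -c "
from st import *
rel([.6286,-.107,.169],down(9.05))"
```

```text
t 9.1667 p [ 0.6295 -0.108   0.176 ] j [ 3.  49.7  5.  93.7 -6.5 36.6 20.5] F [-0.1  0.2 -0.4] w 0.02540763823406571
tool x,y [ 0.005  0.001 -1.   ] [0.987 0.158 0.005]
turn [ 0.02 -0.03 -0.29] shift cm [ 0.7  -0.08 -0.12] after-turn axes [ 0.7  -0.08 -0.12]
```

>>> play_rows(
  deltas="0 0 -0.3 0.4 -0.1 -0.1 1;0 0 0 0.3 0 0 1;0 0 0 0.2 0 0 1;0 0 0 0.2 0 0 1;0 0 0 0 0 0 1",
)

```text
t: 9.58
eef_pos: [0.6289, -0.1074, 0.1699]
tcp_rot: [[0.002, 0.988, 0.157], [0.0, 0.157, -0.988], [-1.0, 0.002, -0.0]]
contact_force: [0.3, 0.2, -0.4]
grip_width: 0.0254
```

```bash
python3 -c "
from st import *
rel([.6286,-.107,.169],down(9.05))"
```

```text
t 9.5833 p [ 0.6289 -0.1074  0.1699] j [ 2.9 50.2  5.  93.8 -6.6 36.1 20.4] F [ 0.3  0.2 -0.4] w 0.02544281457050369
tool x,y [ 0.002  0.    -1.   ] [0.988 0.157 0.002]
turn [-0.01 -0.01 -0.11] shift cm [ 0.09 -0.02 -0.04] after-turn axes [ 0.09 -0.02 -0.04]
```

>>> play_rows(
  deltas="0 0 0 0.2 0 0 1;0 0 0 0.2 0 0 1;0 0 0 0 0 0 1",
)

```text
t: 9.83
eef_pos: [0.6298, -0.1075, 0.1694]
tcp_rot: [[0.006, 0.988, 0.157], [0.0, 0.157, -0.988], [-1.0, 0.006, 0.001]]
contact_force: [-0.2, -0.6, 0.3]
grip_width: 0.0258
```

>>> play_rows(
  deltas="0 0 -0.3 0.3 -0.1 0 1;0 0 0 0.3 0 0 1;0 0 0 0 0 0 1",
)

```text
t: 10.08
eef_pos: [0.6303, -0.1077, 0.1698]
tcp_rot: [[0.005, 0.988, 0.157], [-0.001, 0.157, -0.988], [-1.0, 0.005, 0.001]]
contact_force: [-0.1, -0.1, -1.1]
grip_width: 0.0258
```

It no longer descends, at the expected rest height, so the crown is on the bar. Release slowly.

>>> play_rows(
  deltas="0 0 0 0 0 0 3;0 0 0 0 0 0 3.4;0 0 0 0 0 0 4;0 0 0 0 0 0 5;0 0 0 0 0 0 6.5;0 0 0 0 0 0 8;0 0 0 0 0 0 8.54;0 0 0 0 0 0 8.54;0 0 0 0 0 0 8.54",
)

```text
t: 10.83
eef_pos: [0.6305, -0.1077, 0.1673]
tcp_rot: [[0.004, 0.988, 0.157], [-0.001, 0.157, -0.988], [-1.0, 0.004, 0.001]]
contact_force: [-0.4, -0.6, 0.3]
grip_width: 0.0854
```

```bash
python3 -c "
from st import *
rel([.6286,-.107,.25],down(9.05))
p,d=grab('side');cv2.imwrite('pics/side3.png',p[170:350,180:380,::-1].repeat(3,0).repeat(3,1))"
```

```text
t 10.8333 p [ 0.6305 -0.1077  0.1673] j [ 2.9 50.5  5.  93.7 -6.6 35.8 20.4] F [-0.4 -0.6  0.3] w 0.08542213424806272
tool x,y [ 0.004 -0.001 -1.   ] [0.988 0.157 0.004]
turn [-0.03  0.08 -0.22] shift cm [-8.27 -0.14 -0.09] after-turn axes [-8.27 -0.17 -0.1 ]
```

View pics/side3.png

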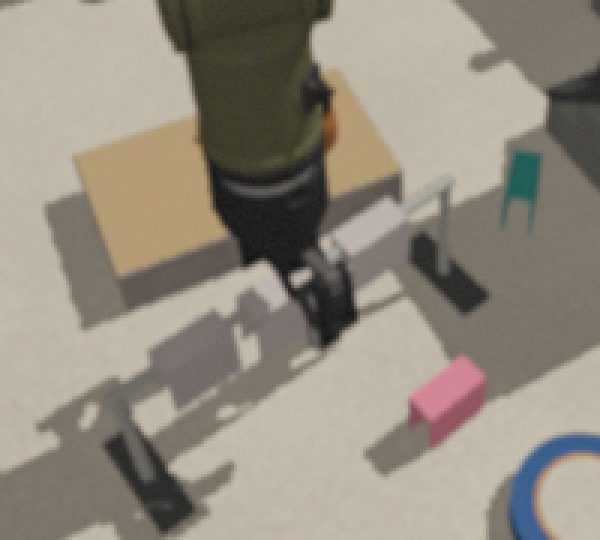

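The plate now hangs on the bar between the others and the fingers are open around it. I rise straight up, then check by depth.

>>> play_rows(
  deltas="0 0 0 -0.5 -0.1 0 8.54;0 0 0 -1 0 0 8.54;0 0 0 -1 0 0 8.54;0 0 0 -1.5 0 0 8.54;0 0 0 -2 0 0 8.54;0 0 0 -2 0 0 8.54;0 0 0 -2 0 0 8.54;0 0 0 -2 0 0 8.54;0 0 0 -2 0 0 8.54;0 0 0 -2 0 0 8.54;0 0 0 -1 -2 0 8.54;0 0 0 0 -3 0 8.54;0 0 0 0 -3 0 8.54;0 0 0 0 -3 0 8.54;0 0 0 0 -3 0 8.54;0 0 0 0 -3 0 8.54;0 0 0 0 0 0 8.54",
)

```text
t: 12.3
eef_pos: [0.4546, -0.1354, 0.3614]
tcp_rot: [[0.026, 0.987, 0.157], [-0.003, 0.158, -0.988], [-1.0, 0.026, 0.007]]
contact_force: [-1.0, 0.5, -0.3]
grip_width: 0.0856
```

```bash
python3 -c "
from st import *
p,d=grab('top');cv2.imwrite('pics/top2.png',cv2.resize(p[120:280,150:480,::-1],None,fx=2.4,fy=2.4,interpolation=cv2.INTER_CUBIC))
P=pts('top',d)
a=np.radians(9.05); ex=np.array([np.cos(a),np.sin(a)]); ey=np.array([-ex[1],ex[0]])
x=(P[...,:2]-[.6282,-.101])@ex; y=(P[...,:2]-[.6282,-.101])@ey; z=P[...,2]
m=(d>0)&(z>.11)&(z<.15)&(abs(x)>.007)&(abs(x)<.02)
for lo,hi in((-.13,-.052),(-.049,.037),(.041,.12)):
  k=m&(y>lo)&(y<hi); print(k.sum(),[np.percentile(q[k],[1,50,99]).round(4) for q in(x,y,z)])
u=np.array([.643,0,-.766]); v=np.array([0,1.,0])
Rt=np.stack([u,v,np.cross(u,v)],1)
T=np.array([.5335,.278,.102]); print('pre-press TCP'); rel(T-u*(.073+.05),Rt)
"
```

```text
171 [array([-0.0133, -0.0081,  0.0132]), array([-0.111 , -0.0837, -0.0567]), array([0.1115, 0.1308, 0.1348])]
229 [array([-0.0121,  0.0073,  0.015 ]), array([-0.0404, -0.0061,  0.0282]), array([0.1107, 0.1302, 0.1351])]
170 [array([-0.0133, -0.0081,  0.0129]), array([0.0451, 0.0722, 0.099 ]), array([0.1125, 0.1311, 0.1346])]
pre-press TCP
t 12.35 p [ 0.4578 -0.1349  0.3621] j [  6.2  23.3   7.  111.7  -4.3  43.5  24.8] F [ 0.8 -0.4  0.2] w 0.08522396348286017
tool x,y [ 0.031 -0.003 -1.   ] [0.987 0.159 0.03 ]
turn [-77.57 -31.44  27.05] shift cm [ 16.43   5.72 -40.96] after-turn axes [ 12.49  41.29 -10.93]
```

View pics/top2.png

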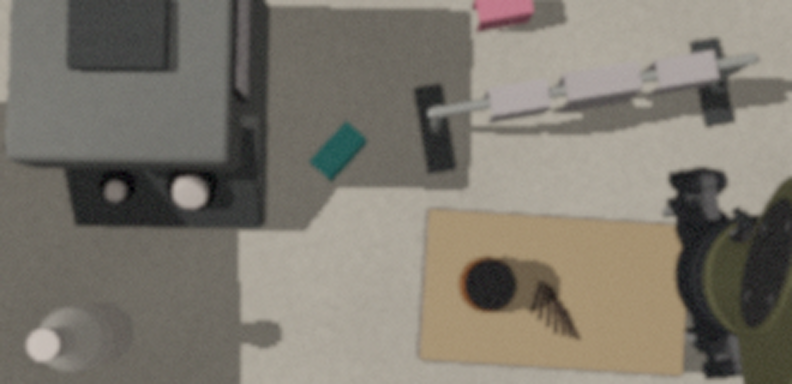

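The plate hangs level, spanning −40 to +28 mm, with gaps of about 16 mm on both sides; the neighbours have not moved. Next I close the fingers and go to the larger button (crop (189,191); the small one is at (115,190)).

>>> play_rows(
  deltas="4.6 0 0 0 0 -1.5 0;4.5 0 0 0 0 -3 0;0 1.5 0 0 0 -3.3 0;0 0 0 0 0 -3.3 0;0 0 0 0 0 -3.3 0;0 0 0 0 0 -3.3 0;0 0 0 0 0 -3.3 0;0 0 0 0 0 -3.3 0;0 0 0 0 0 -3.3 0;0 0 0 0 0 -3.3 0;0 0 0 0 0 -3.3 0;0 0 0 0 0 -3.3 0;0 0 0 0 0 -3.3 0;0 0 0 0 0 0 0",
)

```text
t: 13.52
eef_pos: [0.4688, 0.2988, 0.3853]
tcp_rot: [[0.067, 0.998, -0.009], [0.037, -0.011, -0.999], [-0.997, 0.066, -0.038]]
contact_force: [-0.6, 1.1, 0.4]
grip_width: 0.0002
```

```bash
cat >> st.py <<'E'
u=np.array([.643,0,-.766]); zz=np.array([0,-1.,0])
RP=np.stack([u,np.cross(zz,u),zz],1); T=np.array([.5365,.278,.102])
def press(b): rel(T-u*(.073+b),RP)
E
python3 -c "
from st import *
print(RP); rel([.457,.278,.30],RP)"
```

```text
[[ 0.643  0.766  0.   ]
 [ 0.     0.    -1.   ]
 [-0.766  0.643  0.   ]]
t 13.5167 p [0.4688 0.2988 0.3853] j [-43.5  27.3   9.4  99.5  -5.   49.3 -32.8] F [-0.6  1.1  0.4] w 0.00018743131995121505
tool x,y [ 0.067  0.037 -0.997] [ 0.998 -0.011  0.066]
turn [-1.3  -1.85 36.19] shift cm [ 8.35 -1.72  2.41] after-turn axes [ 5.77 -6.39  2.08]
```

>>> play_rows(
  deltas="-0.2 -0.3 6 0 0 0.3 0;-0.2 -0.3 6 0 0 0.3 0;-0.2 -0.3 6 0 0 0.3 0;-0.2 -0.3 6 0 0 0.3 0;-0.2 -0.3 6 0 0 0.4 0;-0.2 -0.3 6 0 0 0.4 0;0 0 0 0 0 0 0",
)

```text
t: 14.1
eef_pos: [0.4735, 0.2899, 0.3922]
tcp_rot: [[0.653, 0.757, 0.011], [0.022, -0.004, -1.0], [-0.757, 0.653, -0.02]]
contact_force: [-0.7, -0.3, -1.5]
grip_width: -0.0004
```

```bash
python3 -c "
from st import *
press(.05)"
```

```text
t 14.1 p [0.4735 0.2899 0.3922] j [-82.   30.2  51.5 123.6  25.6   3.4 -66.5] F [-0.7 -0.3 -1.5] w -0.00035184198221153816
tool x,y [ 0.653  0.022 -0.757] [ 0.757 -0.004  0.653]
turn [-0.23 -1.27 -0.75] shift cm [ 13.77 -14.     1.55] after-turn axes [ 13.98 -13.83   1.19]
```

>>> play_rows(
  deltas="0 0 0 1.2 -1 0.4 0;0 0 0 1.2 -1 0.4 0;0 0 0 1.2 -1 0.4 0;0 0 0 1.2 -1 0 0",
)

```text
t: 14.43
eef_pos: [0.4794, 0.2891, 0.3781]
tcp_rot: [[0.653, 0.757, 0.004], [0.015, -0.007, -1.0], [-0.757, 0.653, -0.016]]
contact_force: [-0.3, 0.3, 0.0]
grip_width: 0.0001
```

```bash
python3 -c "
from st import *
press(.05)"
```

```text
t 14.4333 p [0.4794 0.2891 0.3781] j [ -79.    31.1   47.8  124.    67.2    3.1 -108.8] F [-0.3  0.3  0. ] w 0.00011232451723583015
tool x,y [ 0.653  0.015 -0.757] [ 0.757 -0.007  0.653]
turn [-0.42 -0.87 -0.78] shift cm [ 12.32 -13.53   1.39] after-turn axes [ 12.52 -13.38   1.11]
```

The wrist is passing its near-straight point (j5 going towards 180°) and j7 nears its limit. A half roll of the tool about its own axis frees it, and the closed fingers don't care about the roll.

>>> play_rows(
  deltas="-7 0 0 0 0 0 0;-7 0 0 0 0 0 0;-7 0 0 0 0 0 0;-7 0 0 0 0 0 0;-7 0 0 0 0 0 0;-7 0 0 0 0 0 0;-7 0 0 0 0 0 0;-7 0 0 0 0 0 0",
)

```text
t: 15.1
eef_pos: [0.4937, 0.2973, 0.3899]
tcp_rot: [[0.669, 0.394, 0.63], [0.03, 0.833, -0.553], [-0.742, 0.389, 0.546]]
contact_force: [1.0, -0.2, 0.5]
grip_width: -0.0004
```

```bash
sed -i 's/^zz=.*//; s/zz=np.array(\[0,-1.,0\])/zz=np.array([0,1.,0])/' st.py; python3 -c "
from st import *
press(.05)"
```

```text
t 15.1 p [0.4937 0.2973 0.3899] j [-70.6  27.1  33.8 121.5  78.8  12.  -62.1] F [ 1.  -0.2  0.5] w -0.00044667141052481737
tool x,y [ 0.669  0.03  -0.742] [0.394 0.833 0.389]
turn [-123.52    3.2    -0.7 ] shift cm [ 11.88 -10.57 -11.78] after-turn axes [12.5  15.23 -1.93]
```

Good: j5 is 79°, j6 has margin and j7 is freed. Continue.

>>> play_rows(
  deltas="-7 0 0 0 0 0 0;-7 0 0 0 0 0 0;-7 0 0 0 0 0 0;-7 0 0 0 0 0 0;-7 0 0 0 0 0 0;-7 0 0 0 0 0 0;-7 0 0 0 0 0 0;-7 0 0 0 0 0 0;-7 0 0 0 0 0 0;-7 0 0 0 0 0 0;-7 0 0 0 0 0 0;-7 0 0 0 0 0 0;-7 0 0 0 0 0 0;-7 0 0 0 0 0 0;-7 0 0 0 0 0 0;-7 0 0 0 0 0 0;-7 0 0 0 0 0 0",
)

```text
t: 16.52
eef_pos: [0.5227, 0.3091, 0.4293]
tcp_rot: [[0.713, -0.701, -0.017], [0.06, 0.036, 0.998], [-0.699, -0.712, 0.068]]
contact_force: [0.7, 0.2, 0.4]
grip_width: 0.0
```

```bash
python3 -c "
from st import *
press(.05)"
```

```text
t 16.5167 p [0.5227 0.3091 0.4293] j [-60.1  23.3  19.2 116.4  78.3  20.4  63.7] F [0.7 0.2 0.4] w 2.081419176515465e-05
tool x,y [ 0.713  0.06  -0.699] [-0.701  0.036 -0.712]
turn [-1.92  3.52  5.5 ] shift cm [11.45 21.06 -4.57] after-turn axes [13.66 19.99 -3.11]
```

>>> play_rows(
  deltas="-0.6 1.2 1.8 0 1.5 -1 0;-0.6 1.2 1.8 0 1.5 -1 0;-0.6 1.2 1.8 0 1.5 -1 0;0 0 0 0 1.5 0 0;0 0 0 0 1.5 0 0;0 0 0 0 1.5 0 0;0 0 0 0 1.5 0 0;0 0 0 0 1.5 0 0",
)

```text
t: 17.18
eef_pos: [0.4476, 0.2857, 0.3665]
tcp_rot: [[0.668, -0.744, 0.012], [0.012, 0.027, 1.0], [-0.744, -0.668, 0.027]]
contact_force: [-0.4, 0.2, -0.8]
grip_width: -0.0002
```

```bash
python3 -c "
from st import *
press(.05)"
```

```text
t 17.1833 p [0.4476 0.2857 0.3665] j [-65.5  24.8  18.9 128.5  93.7  22.7  40.5] F [-0.4  0.2 -0.8] w -0.0002062166826461925
tool x,y [ 0.668  0.012 -0.744] [-0.744  0.027 -0.668]
turn [-1.51  0.72  1.93] shift cm [13.31 10.63 -1.21] after-turn axes [13.67 10.2  -0.77]
```

>>> play_rows(
  deltas="-0.8 0.4 1 1.3 1 -0.2 0;-0.7 0.3 1 1.3 1 -0.2 0;0 0 0 1.4 1 -0.2 0;0 0 0 1.4 1 0 0;0 0 0 1.4 1 0 0;0 0 0 1.4 1 0 0;0 0 0 1.4 1 0 0;0 0 0 1.4 1 0 0",
)

```text
t: 17.85
eef_pos: [0.4758, 0.2998, 0.2444]
tcp_rot: [[0.673, -0.74, -0.005], [0.042, 0.031, 0.999], [-0.738, -0.672, 0.052]]
contact_force: [-0.2, -0.0, -0.6]
grip_width: 0.0
```

```bash
python3 -c "
from st import *
press(.05)"
```

```text
t 17.85 p [0.4758 0.2998 0.2444] j [-50.4  40.1   0.4 131.4 125.7  36.8   5.6] F [-0.2 -0.  -0.6] w 2.772990186516042e-05
tool x,y [ 0.673  0.042 -0.738] [-0.74   0.031 -0.672]
turn [-1.76  2.46  2.3 ] shift cm [ 2.23  4.53 -2.42] after-turn axes [ 2.51  4.51 -2.18]
```

>>> play_rows(
  deltas="-0.9 1.2 1.2 0 1.2 -0.8 0;-0.9 1.2 1.1 0 1.2 -0.8 0;0 0 0 0 1.2 -0.6 0;0 0 0 0.5 0.9 0 0;0 0 0 0 0 0 0",
)

```text
t: 18.27
eef_pos: [0.4494, 0.2809, 0.2127]
tcp_rot: [[0.649, -0.761, 0.004], [0.006, 0.01, 1.0], [-0.761, -0.648, 0.011]]
contact_force: [0.3, 0.4, -0.5]
grip_width: 0.0002
```

```bash
python3 -c "
from st import *
press(.03)"
```

```text
t 18.2667 p [0.4494 0.2809 0.2127] j [-50.6  43.4  -1.6 135.6 127.1  40.6   1.3] F [ 0.3  0.4 -0.5] w 0.00015189210232423704
tool x,y [ 0.649  0.006 -0.761] [-0.761  0.01  -0.648]
turn [-0.57  0.32  0.42] shift cm [ 3.77  0.47 -0.32] after-turn axes [ 3.78  0.45 -0.29]
```

>>> play_rows(
  deltas="-0.5 0.3 0.4 0.5 0.4 -0.3 0;0 0 0 1 0 0 0;0 0 0 1 0 0 0;0 0 0 1 0 0 0;0 0 0 0 0 0 0",
)

```text
t: 18.68
eef_pos: [0.4731, 0.2792, 0.1848]
tcp_rot: [[0.648, -0.761, 0.001], [0.003, 0.003, 1.0], [-0.761, -0.648, 0.004]]
contact_force: [0.8, -0.0, -0.2]
grip_width: -0.0001
```

```bash
python3 -c "
from st import *
press(.0)
p,d=grab('top');cv2.imwrite('pics/top3.png',cv2.resize(p[140:290,140:300,::-1],None,fx=3.8,fy=3.8,interpolation=cv2.INTER_CUBIC))"
```

```text
t 18.6833 p [0.4731 0.2792 0.1848] j [-47.6  47.3  -2.  133.4 130.8  42.    0.3] F [ 0.8 -0.  -0.2] w -8.715306484302705e-05
tool x,y [ 0.648  0.003 -0.761] [-0.761  0.003 -0.648]
turn [-0.18  0.16  0.4 ] shift cm [ 3.11  0.49 -0.13] after-turn axes [ 3.12  0.47 -0.12]
```

View pics/top3.png

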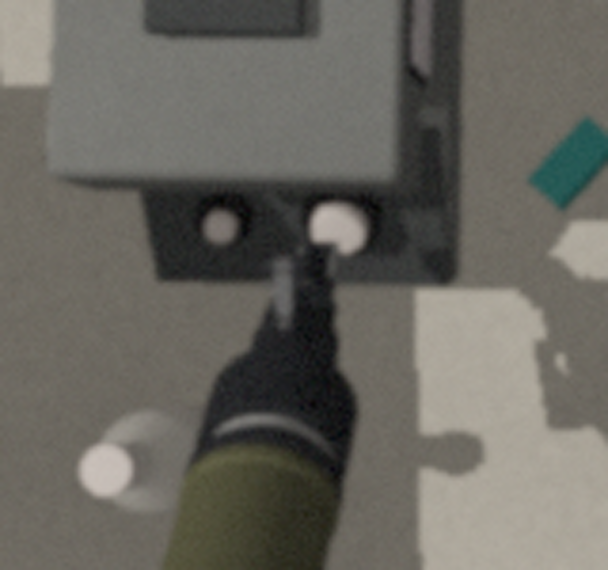

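The closed fingertips stand just before the larger button (fingers at (320,245), button at (337,228)), away from the small one (220,225) and the bottle. I trim about 4 mm to the right and press.

>>> play_rows(
  deltas="0 0 0.4 0.2 0.5 -0.5 0;0 0 0 0.8 0 0 0;0 0 0 0.8 0 0 0;0 0 0 0.6 0 0 0;0 0 0 0 0 0 0",
)

```text
t: 19.15
eef_pos: [0.4855, 0.2734, 0.1614]
tcp_rot: [[0.642, -0.767, 0.001], [0.003, 0.003, 1.0], [-0.767, -0.642, 0.004]]
contact_force: [-0.2, -0.7, -0.5]
grip_width: 0.0001
```

```bash
python3 -c "
from st import *
press(-.006)"
```

```text
t 19.15 p [0.4855 0.2734 0.1614] j [-45.1  50.3  -2.9 132.5 133.8  43.5  -1.1] F [-0.2 -0.7 -0.5] w 5.195841364646489e-05
tool x,y [ 0.642  0.003 -0.767] [-0.767  0.003 -0.642]
turn [-0.17  0.15 -0.05] shift cm [ 1.13 -0.09  0.45] after-turn axes [ 1.13 -0.09  0.46]
```

>>> play_rows(
  deltas="0 0 0 0.5 0 0 0;0 0 0 0.4 0 0 0;0 0 0 0.4 0 0 0",
)

```text
t: 19.4
eef_pos: [0.4912, 0.2731, 0.1537]
tcp_rot: [[0.643, -0.766, -0.003], [0.005, -0.0, 1.0], [-0.766, -0.643, 0.004]]
contact_force: [-43.9, -3.2, 69.0]
grip_width: -0.0002
```

>>> play_rows(
  deltas="0 0 0 0.4 0 0 0;0 0 0 0.4 0 0 0",
)

```text
t: 19.57
eef_pos: [0.4906, 0.2728, 0.1542]
tcp_rot: [[0.646, -0.763, -0.011], [0.01, -0.006, 1.0], [-0.763, -0.646, 0.004]]
contact_force: [-22.6, -2.3, 35.0]
grip_width: -0.0004
```

The force ran up sharply where the button's stop should be, so it is fully down. Retract and check.

>>> play_rows(
  deltas="0 0 0 -0.5 0 0 0;0 0 0 -1 0 0 0;0 0 0 -1.5 0 0 0;0 0 0 -1.5 0 0 0;0 0 0 -1.5 -0.3 0 0;0 0 0 -1.5 -0.3 0 0;0 0 0 -1.5 0 0 0;0 0 0 -1.5 0 0 0;0 0 0 -1.5 0 0 0;0 0 0 0 0 0 0;0 0 0 0 0 0 0",
)

```text
t: 20.48
eef_pos: [0.4129, 0.2726, 0.2561]
tcp_rot: [[0.647, -0.763, -0.013], [0.015, -0.005, 1.0], [-0.763, -0.647, 0.008]]
contact_force: [-0.3, 0.1, -0.9]
grip_width: 0.0002
```

Run:
```python
from st import *
press(0)
p,d=grab('top');cv2.imwrite('pics/top4.png',cv2.resize(p[120:290,140:480,::-1],None,fx=2.3,fy=2.3,interpolation=cv2.INTER_CUBIC))
P=pts('top',d); P0=pts('top',np.load('top.npz')['d'])
a=np.radians(9.05); ex=np.array([np.cos(a),np.sin(a)]); ey=np.array([-ex[1],ex[0]])
x=(P[...,:2]-[.6282,-.101])@ex; y=(P[...,:2]-[.6282,-.101])@ey; z=P[...,2]
m=(d>0)&(z>.11)&(z<.15)&(abs(x)>.007)&(abs(x)<.02)
for lo,hi in((-.13,-.052),(-.049,.037),(.041,.12)):
  k=m&(y>lo)&(y<hi); print(k.sum(),[np.percentile(q[k],[1,50,99]).round(4) for q in(x,y,z)])
print('start z now/before',np.median(P[196:204,225:233,2]),np.median(P0[196:204,225:233,2]))
print('lamp z',np.median(P[196:202,195:201,2]),np.median(P0[196:202,195:201,2]))
for n,r,lo,hi in(('jar',(335,375,220,258),.1,.13),('bottle',(155,190,245,280),.15,.25)):
  for Q in(P0,P):
    q=Q[r[2]:r[3],r[0]:r[1]].reshape(-1,3); q=q[(q[:,2]>lo)&(q[:,2]<hi)]; print(n,q.mean(0).round(4))
```

```text
t 20.4833 p [0.4129 0.2726 0.2561] j [-5.500e+01  3.660e+01  1.000e-01  1.394e+02  1.225e+02  3.800e+01
  4.300e+00] F [-0.3  0.1 -0.9] w 0.0002461647098818636
tool x,y [ 0.647  0.015 -0.763] [-0.763 -0.005 -0.647]
turn [0.28 0.85 0.29] shift cm [12.46  0.5   0.35] after-turn axes [12.45  0.44  0.54]
173 [array([-0.0132, -0.008 ,  0.0129]), array([-0.1108, -0.0826, -0.0567]), array([0.1106, 0.1305, 0.1351])]
228 [array([-0.0122,  0.0073,  0.0152]), array([-0.0413, -0.0056,  0.0284]), array([0.1114, 0.1301, 0.1348])]
168 [array([-0.0133, -0.0083,  0.0129]), array([0.0448, 0.0722, 0.0992]), array([0.1115, 0.1308, 0.1361])]
start z now/before 0.10346305340576756 0.10346305340576756
lamp z 0.10323483293265068 0.10323483293265068
jar [ 0.4457 -0.0028  0.109 ]
jar [ 0.4457 -0.0028  0.109 ]
bottle [0.4019 0.3762 0.1891]
bottle [0.4019 0.3762 0.1891]
```

View pics/top4.png

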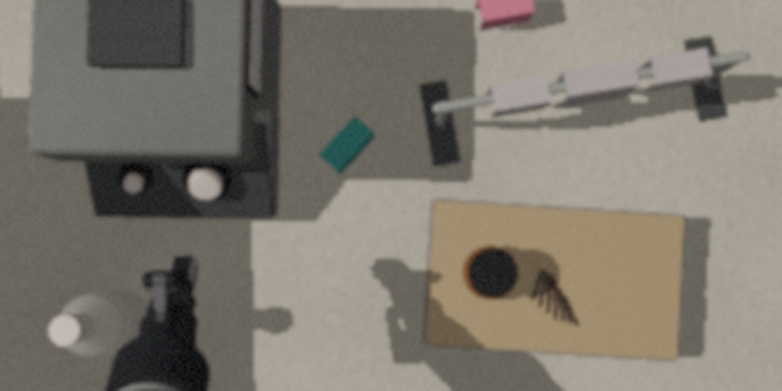

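The plate hangs between the others, the button is up, and the jar and bottle match their first measurements. Hand in.

```bash
python3 -c "
from station import ctrl
print(ctrl.sign_off())"
```

```text
the job is handed in; nothing more can be done
None
```

The test plate hangs on the drying rail between the other two plates, and the start button was pressed once and released. I handed the job in at about 20.5 s of the 45 s allowed. Sign-off reports no verdict, so what follows is from my own checks.

- **Plate:** The last depth check shows it level on the bar. It is about 1–2 mm off centre across the bar, with about 15 mm and 16 mm free to its neighbours.
- **Start button:** I pressed it along its axis with the closed fingers, the tool rolled half a turn to stay inside the joint ranges. The fingers stopped about where full travel should be. The force there was higher than planned: one reading was about 82 N, against the 5 N spring and the 120 N wrist limit. After I backed off, the button stood at its released height.
- **Bystanders:** Jar, bottle and both hung plates measure within about 1 mm of their starting positions. I did not touch the small button.
- **A check that failed:** My final before/after comparison read the same picture twice. I compared the jar and bottle with my first printed measurements instead. For the start button I had only a few early depth readings, and for the small one only the final picture.

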